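Seat a bezel setting in the ball vise with self-closing tweezers

ROBOT

A 6-joint arm with a two-finger parallel gripper is mounted at the origin on the work surface. World frame = base frame: x ahead of the robot, y to its left, z up, the work surface at z = 0. Lengths are in m, angles in degrees, forces in N, time in s.
With the tool pointing down it reaches from about 0.325 to 0.925 m from the base axis. Payload 3.1 kg.
Tool frame: the origin (TCP) lies midway between the tips of the shut fingers; the grasp point (between the pads) lies 19 mm behind it (arm.pinch_z is the distance from the TCP to the grasp point, in m); z points along the fingers, y is the line along which they close (so a half turn about z gives the same grasp; the last joint's range is limited). The gripper opens to 85 mm and grips with 20 to 120 N. Pads are 22 mm wide; open, the fingers measure 114 mm over their backs; the gripper's body (76 mm by 85 mm) begins 54 mm behind the grasp point. The pads swing forward as they close: fully open they stand 13 mm farther back than shut.
Start: joints at [-76.96, 12.427, 92.441, -0, 75.132, -6.429], TCP at [0.208, -0.589, 0.231] pointing down, gripper open.
Joint ranges: [-157.48, 157.48], [-44.54, 120.13], [17.64, 146.25], [-64.5, 244.5], [7.68, 150.69], [-147.95, 147.95]. Speed limits (degrees/s): [159.86, 159.86, 180, 180, 180, 180].

INTERFACE

Orientations are given as a 3x3 rotation matrix whose columns are the frame's x, y, z axes.
In Python, from plant import arm, read_camera, calibration, order gives the robot as it stands.
- The arm moves only by the shell command python3 -m inch 'ROWS' [FORCE]. ROWS is JSON, a list of rows, each a list of 7 numbers: the gripper's target within -1 to 1 (shut at 1, half-way at 0, fully open at -1), then the shift along the tool's x, y, z as a fraction of full scale, then the turn, a rotation vector about the tool's x, y, z as a fraction of full scale. In form: [[fingers, x, y, z, wx, wy, wz], ...]. A call has 1 to 10 rows; each row shifts and turns the commanded pose from where the row before left it, along the tool's axes as they then stand; what a row does not reach is not made up. Full scale, the value 1, is 0.12 m for a shift and 360 degrees for a turn. A row lasts 1/10 s, in which the tool goes at most 50 mm and 8.59 degrees, less where a joint would pass 70% of its speed; a pose out of reach is approached as far as the arm can. A call with a number of a shift or a turn outside -1 to 1 is refused whole. A call with a gripper value outside its range is refused whole. The fingers move at their own pace and stop on an object; FORCE is the grip in N (left out, the last holds). Time passes only in rows, so rows that do not move let the fingers close. It gives the time, the measured TCP pose, the force, the opening and the grip force at its end, in the units of the state.
- arm.get_obs(): the state, without advancing time (a new reading comes with each control period).
- read_camera(name): name is "side" or "top" or "wrist"; returns (picture, depth): 384x512x3 uint8, blue, green, red; 384x512 float32, m along the optical axis (not along the pixel's ray), 0 where there is no reading.
- calibration(name): a dict with "fovy" (degrees; the focal length in pixels is half the picture's height over the tangent of half this angle, whatever the lens; pixels are square), "cx", "cy" (the principal point, pixels), "origin" and "attitude" of the camera in the world; the wrist camera has in their place "T_tool_cam" (4x4, takes a point from camera to tool coordinates, whose origin is the TCP and whose axes are the flange's). Camera axes: x right, y up, looking along -z (the intrinsics and any distortion apply to the point x, -y, -z); pixel columns grow to the right and rows downward; lengths in m; the calibration is good to about 2 mm. A picture is of the moment at which its call begins: read the wrist's pose just before it. calibration takes no time and is no camera call.
- order.job_done(): hands the job in; it is judged then, once.
The state is a dict: "clock": time; "q": joint angles; "joint_velocities": joint speeds; "tau": joint torques, N m; "tool_pos": TCP position; "orientation": TCP orientation; "contact_force": force on the tool from outside, world axes, zero at the start; "ft_torque": the same for the moment, N m; "gripper_width": finger opening in m; "gripper_force": force on a finger pad.
Only numpy, scipy, OpenCV 4.12 (cv2) and the standard library are available. Lean on these libraries where they do the work, as an engineer would, in place of code of your own. Each camera call takes 0.05 s, during which the arm holds its last target. There are 200 camera calls.

TASK

Take the self-closing tweezers by their two black grips, squeeze them open over the round bezel cup in the wooden stand, and ease off so that the jaws grip the cup. Lift the setting out without ever touching it with the gripper itself, put its stem into the bore of the ball vise and press it down through the soft drag until it is firmly home on the hidden stop; keep it pressed there for half a second, gently enough not to bruise it. Let go and leave the tweezers standing clamped on the cup; leave the other two settings, the graver and the steel ring alone.

Things in the scene. Friction and masses are not known exactly. Their poses are not given: they have to be found in the camera images.
- tweezers: Self-closing (reverse-action) steel tweezers with crossed legs, 139 mm long, 150 g, standing tips down in the black pot. Origin between the jaw tips, z up along the tool; they are squeezed along y. Two black upright grips, and between them a 10 mm thick spine that ends in a cap 139 mm above the tips. Squeezing the grips together along y moves the jaws apart along y; springs close them.
- tweezer_grips (a point): Centre between the black grips, 113 mm above the tips. Grips 16 mm wide (x), 93 to 133 mm above the tips, outer faces 48 mm apart at rest. They flex first: jaws start to open at 42.5 mm over the grips (7 N a side); at 26 mm (10.5 N) each jaw is 6.8 mm out; least 19 mm (15 N). Shut on the cup: 44 mm at no load; held at 40 to 42.5 mm the cup stays gripped (8 N spring); under 38 mm it is let go.
- tweezer_tips (a point): Lower end of the jaws, midway between them (the tweezers' origin). The jaws are V-shaped, 14 mm tall, and centre a 14 mm cup by themselves. Opened (grips at 26 mm) jaws and legs measure 37 mm over y, 21 mm over x, up to 50 mm above the tips. Tips fully down on the setting stand on its disc.
- tweezer_ledges (a point): Point on the tweezers' axis, 93 mm above the tips, level with the top of two ledges: one sticks out 12 mm from the foot of each grip along y (outer ends 72 mm apart at rest, moving with the grips), for the fingertips to push down on.
- pot: Fixed black open box, 36 x 46 mm, 45 mm tall, floor 4 mm thick, with the tweezers standing loosely in it; its y is along the 46 mm side.
- stand: Fixed wooden block, 60 mm (x) by 176 mm (y), 42 mm tall, with three 13 mm holes 58 mm apart along its y; a brass setting stands in each. Origin under its centre.
- bezel: The setting to handle: brass disc 30 mm in diameter, 3 mm thick, with a round cup 14 mm in diameter, 9 mm tall on top and a round stem 10 mm in diameter, 40 mm long (foot chamfered) below. 60 g or so. Origin at the underside of the disc, on the axis, z up. In any of the three holes. With the tweezers fully down over it the tips stand on the disc, 3 mm above the origin. Bruises if pressed with more than 15 N in the vise, 20 N in the stand.
- bezel_foot (a point): Centre of the lower end of the stem, 40 mm below the origin of the bezel setting.
- dome: Bystander: the same disc and stem with a low dome 24 mm wide instead of a cup. In one of the three holes of the stand.
- bar: Bystander: the same disc and stem with a narrow bar 20 x 6 mm instead of a cup. In one of the three holes of the stand.
- vise: Fixed steel ball vise, 110 mm in diameter, with a 56 mm square chuck block whose top is 100 mm above the bench; a black knob sticks out on its +x side to 70 mm from the axis. Origin under its centre. The setting is home when it presses the stop in the bore with 9 N or more in all (plunger drag included); its disc then stays 2 to 20 mm above the block.
- bore_mouth (a point): Centre of the mouth of the upright bore, 11 mm in diameter, in the top of the chuck block. Inside, unseen and different each time: a rubber-cushioned stop 20 to 38 mm below the mouth, and 3 to 6 mm above it a plunger that drags with about 4.5 N when pushed down and stays down. On the stop the force climbs by 4 N per mm (for 4 mm). Over 15 N in all bruises the setting.
- graver: Bystander: graver with a mushroom-shaped wooden handle, 100 mm long, lying on the bench.
- ring_jig: Bystander: steel ring, 28 mm in diameter, 8 mm tall, lying on the bench.

How it is judged (in metres and radians):
On the way, in this order (a step that is already met when the one before it is completed fails the run):
1. the bezel setting hangs in the closed tweezers, its foot clear above the stand (z of bezel_foot in the frame of stand above 0.046 m and distance between tweezer_tips and bezel below 0.008 m and contact force between tweezers and bezel above 2 N), for 0.2 s.
2. the stem stands in the bore and the setting is pressed on the hidden stop with 9 N or more by the tweezers that grip it, for 0.3 s (horizontal distance between bezel_foot and bore_mouth below 0.003 m and z of bezel_foot in the frame of bore_mouth below -0.018 m and distance between tweezer_tips and bezel below 0.008 m and contact force between bezel and vise above 9 N), for 0.3 s.
At the end, for the whole second after the job is handed in: The stem of the bezel setting stands in the bore of the vise, foot at least 18 mm deep and within 3 mm of its axis, borne by the vise and within 0.15 rad of upright; the tweezers stand clamped on its cup with the tips within 8 mm of the setting's origin and within 0.2 rad of upright; both at rest (horizontal distance between bezel_foot and bore_mouth below 0.003 m and z of bezel_foot in the frame of bore_mouth below -0.018 m and distance between tweezer_tips and bezel below 0.008 m and angle between bezel's own z axis and vertical below 0.15 rad and angle between tweezers's own z axis and vertical below 0.2 rad and contact force between tweezers and bezel above 2 N and contact force between bezel and vise above 0.5 N and linear speed of each of tweezers, bezel below 0.02 m/s); the robot touches nothing.
It fails at once if the gripper touches the bezel setting itself (contact force between any of the fingers, the arm and bezel above 0.3 N).
It fails at once if the bezel setting is pressed into the vise with more than 15 N (contact force between bezel and vise above 15 N).
It fails at once if the bezel setting is pressed against the stand with more than 20 N (contact force between bezel and stand above 20 N).
It fails at once if another setting, the graver or the steel ring is disturbed (moved more than 10 mm) (distance of any of dome, bar, graver, ring_jig from where it was at the start of the episode above 0.01 m).
It also fails if it takes over 67 s, if anything falls off the work surface, if the arm or the gripper's body presses on something with over 40 N, if the wrist force passes 120 N, or if a joint passes its speed limit or range.

## Working session

There is one attempt and no reset: what is moved stays moved. The work goes in short steps, Python scripts to look and compute and a shell command to move; the robot and the scene stay as the last step left them, time stands still between calls to the robot, and variables do not carry over. Pictures are saved under pics/ and viewed, at most 10 in all, crops included, and the job is handed in when it is done.

```bash
mkdir -p pics; ls; python3 - <<'E'
from plant import arm, read_camera, calibration
import numpy as np, cv2
np.set_printoptions(precision=4,suppress=True)
o=arm.get_obs();print(o['clock'],o['tool_pos'],o['orientation'],o['contact_force'],o['gripper_width'],arm.pinch_z)
for n in("top","side"):
    p,d=read_camera(n);cv2.imwrite(f'pics/{n}0.png',p);np.savez(f'{n}0.npz',p=p,d=d);print(n,calibration(n))
print(calibration("wrist"))
E
```

```text
pics
0.0 [ 0.2082 -0.5885  0.23  ] [[ 0.9428  0.3333 -0.0006]
 [ 0.3333 -0.9428  0.0023]
 [ 0.0002 -0.0023 -1.    ]] [0.5051 0.1734 0.0386] 0.08539382194599617 0.0187
top {'fovy': 43.822654522165486, 'cx': 256.56918195360004, 'cy': 190.47164523594907, 'origin': array([0.4863, 0.0359, 1.1513]), 'attitude': array([[-0.0106,  0.9963, -0.0858],
       [-0.9998, -0.009 ,  0.0188],
       [ 0.018 ,  0.086 ,  0.9961]])}
side {'fovy': 57.47136048163596, 'cx': 254.97014227520327, 'cy': 189.2190494826983, 'origin': array([0.4963, 0.5377, 0.5332]), 'attitude': array([[-0.9933,  0.0824, -0.0815],
       [-0.1155, -0.6463,  0.7543],
       [ 0.0095,  0.7586,  0.6515]])}
{'fovy': 64.10330971941384, 'cx': 255.51672423397426, 'cy': 191.15638177718964, 'T_tool_cam': array([[-0.0004,  0.9571,  0.2898,  0.0736],
       [ 1.    ,  0.0002,  0.0005,  0.0002],
       [ 0.0004,  0.2898, -0.9571, -0.1435],
       [ 0.    ,  0.    ,  0.    ,  1.    ]])}
```

View pics/top0.png

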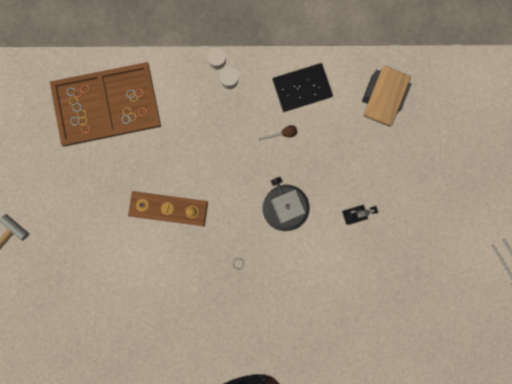

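View pics/side0.png

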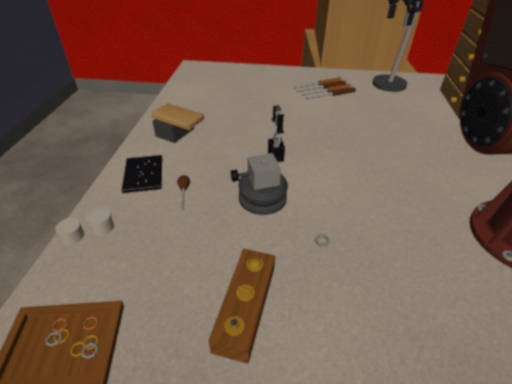

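```bash
cat > h.py <<'E'
import numpy as np, cv2
from plant import arm, read_camera, calibration
np.set_printoptions(precision=4,suppress=True)
def pose(n,o=None):
    c=calibration(n)
    if n!="wrist": return c,np.array(c["attitude"]),np.array(c["origin"])
    R=np.array(o["orientation"]);T=np.array(c["T_tool_cam"])
    return c,R@T[:3,:3],R@T[:3,3]+np.array(o["tool_pos"])
def cloud(n,d,o=None):
    c,R,t=pose(n,o);f=192/np.tan(np.radians(c["fovy"]/2))
    v,u=np.mgrid[:384,:512]
    P=np.stack([(u-c["cx"])/f*d,-(v-c["cy"])/f*d,-d],-1)@R.T+t
    P[d==0]=np.nan
    return P
def proj(n,X,o=None):
    c,R,t=pose(n,o);f=192/np.tan(np.radians(c["fovy"]/2))
    p=(np.atleast_2d(X)-t)@R
    return np.c_[c["cx"]+f*p[:,0]/-p[:,2],c["cy"]-f*p[:,1]/-p[:,2]]
def rect(xy):
    (c,s,a)=cv2.minAreaRect((xy*1000).astype(np.float32));return np.array(c)/1000,np.array(s),a
E
python3 - <<'E'
from h import *
T=np.load('top0.npz');P=cloud('top',T['d'])
S=np.load('side0.npz');Q=cloud('side',S['d'])
def roi(P,u0,u1,v0,v1,z0,z1):
    q=P[v0:v1,u0:u1].reshape(-1,3);q=q[(q[:,2]>z0)&(q[:,2]<z1)];return q
print('bench z',np.nanmedian(roi(P,200,240,280,330,-.1,.1)[:,2]),np.nanmedian(roi(Q,350,400,260,320,-.1,.1)[:,2]))
for nm,a in dict(stand=(125,212,188,230,.034,.046),block=(255,320,175,240,.09,.11),viseall=(255,320,175,240,.02,.2),knob=(268,284,174,188,.02,.2)).items():
    q=roi(P,*a);print(nm,len(q),rect(q[:,:2]),q.mean(0))
for k,(u,v) in enumerate([(142,205),(167,208),(192,211)]):
    q=roi(P,u-9,u+10,v-9,v+10,.0435,.08);print('set',k,len(q),rect(q[:,:2]),q.mean(0),np.percentile(q[:,2],[50,90,99]))
for n,C,a in(('top',P,(338,385,198,228)),('side',Q,(262,290,98,165))):
  for z0,z1 in((.02,.06),(.06,.09),(.09,.135),(.135,.16)):
    q=roi(C,*a,z0,z1)
    if len(q)>4:print('tw',n,z0,len(q),rect(q[:,:2]),q.mean(0))
cv2.imwrite('pics/c1.png',np.hstack([cv2.resize(T['p'][195:230,335:385],None,fx=8,fy=8,interpolation=2),cv2.resize(S['p'][95:165,250:300],(400,280)*1 if 0 else (200,280))]))
E
```

```text
bench z -3.3349666954674007e-05 -0.0006570649257975347
stand 1753 (array([0.5427, 0.223 ]), array([175.9755,  60.0233]), 81.76903533935547) [0.5427 0.2236 0.0418]
block 646 (array([ 0.5609, -0.0451]), array([98.4739, 56.0768]), 22.639001846313477) [ 0.5434 -0.0522  0.0995]
viseall 1793 (array([ 0.5433, -0.0534]), array([107.3752, 111.4284]), 70.6174087524414) [ 0.5429 -0.0496  0.0712]
knob 99 (array([ 0.5961, -0.0317]), array([22.7983, 28.2801]), 15.57715129852295) [ 0.5969 -0.0305  0.0815]
set 0 138 (array([0.5506, 0.2813]), array([41.8776, 39.5159]), 0.6024686694145203) [0.5508 0.2806 0.0472] [0.0456 0.0546 0.0576]
set 1 142 (array([0.5429, 0.2228]), array([42.0992, 41.7546]), 89.45773315429688) [0.544  0.223  0.0464] [0.0453 0.0515 0.0541]
set 2 160 (array([0.5342, 0.1648]), array([41.5471, 39.3428]), 89.25902557373047) [0.5337 0.1647 0.048 ] [0.0468 0.0534 0.0564]
tw top 0.02 140 (array([ 0.5244, -0.2169]), array([36.0298, 47.0049]), 16.10641098022461) [ 0.525  -0.216   0.0405]
tw top 0.06 16 (array([ 0.5232, -0.2128]), array([15.1997, 18.7565]), 17.594648361206055) [ 0.5251 -0.2148  0.0736]
tw top 0.09 142 (array([ 0.5246, -0.2169]), array([15.4686, 72.768 ]), 17.1201229095459) [ 0.5222 -0.2087  0.1116]
tw top 0.135 58 (array([ 0.5243, -0.2161]), array([15.4531, 47.333 ]), 17.697153091430664) [ 0.5242 -0.2154  0.1393]
tw side 0.02 271 (array([ 0.5267, -0.2138]), array([36.449 , 47.5213]), 15.405926704406738) [ 0.5261 -0.2086  0.0369]
tw side 0.06 29 (array([ 0.5246, -0.2088]), array([15.1606, 21.8231]), 17.218149185180664) [ 0.526  -0.21    0.0696]
tw side 0.09 348 (array([ 0.5283, -0.1473]), array([200.5627,  36.071 ]), 88.0095443725586) [ 0.5286 -0.1482  0.1077]
tw side 0.135 39 (array([ 0.5265, -0.2142]), array([14.3806, 47.7768]), 18.516592025756836) [ 0.5262 -0.2138  0.1375]
```

View pics/c1.png

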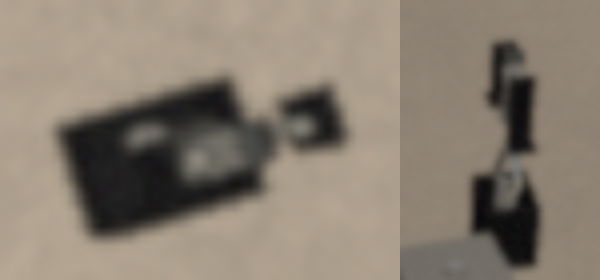

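```bash
cat >> h.py <<'E'
def go(target,yaw=None):
    o=arm.get_obs();R=np.array(o["orientation"])
    f=R.T@(np.array(target)-np.array(o["tool_pos"]))/0.12
    print('tool_pos',np.array(o["tool_pos"]),'total frac',f,'rows',np.linalg.norm(f)/.41,'yline',np.degrees(np.arctan2(-R[1,1],-R[0,1])),'tilt',R[:2,2],'F',np.array(o["contact_force"]),'w',o["gripper_width"],'gf',o["gripper_force"],'t',o["clock"])
    return f
E
python3 -m inch '[[-1,0.352,-0.2044,0,0,0,0],[-1,0.352,-0.2044,0,0,0,0],[-1,0.352,-0.2044,0,0,0,0],[-1,0.352,-0.2044,0,0,0,0],[-1,0.352,-0.2044,0,0,0,0],[-1,0.352,-0.2044,0,0,0,0],[-1,0.352,-0.2044,0,0,0,0],[-1,0.352,-0.2044,0,0,0,0],[-1,0.352,-0.2044,0,0,0,0],[-1,0.352,-0.2044,0,0,0,0.006]]'
python3 -m inch '[[-1,0,0,0,0,0,0],[-1,0,0,0,0,0,0],[-1,0,0,0,0,0,0]]'
python3 - <<'E'
from h import *
o=arm.get_obs();p,d=read_camera('wrist');cv2.imwrite('pics/w1.png',p)
P=cloud('wrist',d,o);np.savez('w1.npz',P=P,p=p)
X=P.reshape(-1,3);X=X[(np.hypot(X[:,0]-.5245,X[:,1]+.2165)<.045)]
for z0,z1 in((.02,.06),(.09,.104),(.104,.134),(.134,.139),(.139,.15)):
    q=X[(X[:,2]>z0)&(X[:,2]<z1)]
    if len(q)>9:print(z0,len(q),rect(q[:,:2]),q.mean(0))
go([.5245,-.2165,.231])
T=np.load('top0.npz');P=cloud('top',T['d'])[175:240,255:320].reshape(-1,3)
q=P[(P[:,2]>.094)&(P[:,2]<.105)&(np.hypot(P[:,0]-.543,P[:,1]+.05)<.041)];print('block',rect(q[:,:2]))
E
```

```text
clock: 1.1
tool_pos: [0.5255, -0.2153, 0.2309]
orientation: [[0.955, 0.297, -0.001], [0.297, -0.955, 0.0], [-0.0, -0.0, -1.0]]
contact_force: [0.1, -0.5, 0.6]
gripper_width: 0.0853
gripper_force: 0.0
clock: 1.4
tool_pos: [0.524, -0.2178, 0.2308]
orientation: [[0.955, 0.297, -0.001], [0.297, -0.955, -0.0], [-0.001, -0.0, -1.0]]
contact_force: [0.2, 0.3, -0.1]
gripper_width: 0.0858
gripper_force: 0.0
0.02 695 (array([ 0.5246, -0.2167]), array([36.2745, 45.5712]), 16.124698638916016) [ 0.5304 -0.215   0.0408]
0.09 483 (array([ 0.5251, -0.2165]), array([15.374, 72.294]), 17.159564971923828) [ 0.5262 -0.2153  0.0978]
0.104 391 (array([ 0.525 , -0.2164]), array([15.4148, 47.3874]), 17.482080459594727) [ 0.5277 -0.2147  0.1199]
0.134 276 (array([ 0.5249, -0.2166]), array([15.8583, 47.67  ]), 16.910850524902344) [ 0.5255 -0.2166  0.1374]
0.139 210 (array([ 0.5248, -0.2163]), array([13.3164, 45.0193]), 18.2629337310791) [ 0.525  -0.2161  0.1425]
tool_pos [ 0.5239 -0.2182  0.2309] total frac [ 0.0089 -0.0119 -0.0008] rows 0.03633283971528911 yline 107.2306285820905 tilt [-0.001 -0.   ] F [ 0.2324 -0.1297  0.7581] w 0.08536287815174551 gf 0.0 t 1.45
block (array([ 0.5417, -0.0532]), array([56.7793, 56.0354]), 22.80091667175293)
```

View pics/w1.png

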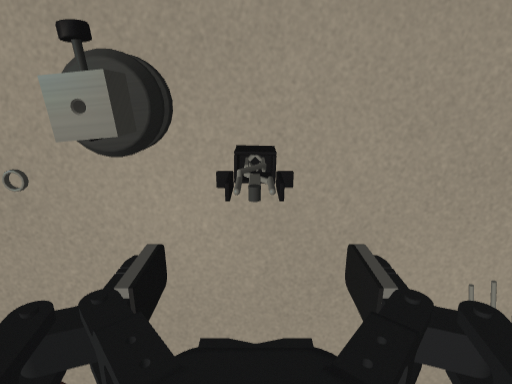

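```bash
python3 -m inch '[[-1,0.011,-0.012,0.2,0,0,0],[-1,0,0,0.25,0,0,0],[-1,0,0,0.25,0,0,0],[-1,0,0,0.2,0,0,0],[-1,0,0,0.16,0,0,0],[-1,0,0,0,0,0,0],[-1,0,0,0,0,0,0],[-0.4,0,0,0,0,0,0],[-0.2,0,0,0,0,0,0],[-0.2,0,0,0,0,0,0]]' 40
python3 - <<'E'
from h import *
go([.525,-.2165,.1])
E
```

```text
clock: 2.45
tool_pos: [0.5265, -0.216, 0.1055]
orientation: [[0.955, 0.297, 0.002], [0.297, -0.955, -0.001], [0.002, 0.002, -1.0]]
contact_force: [0.2, -0.8, 0.0]
gripper_width: 0.0513
gripper_force: 0.0
tool_pos [ 0.5265 -0.216   0.1055] total frac [-0.0129  0.0002  0.0456] rows 0.11558960861929056 yline 107.30400314110013 tilt [ 0.0021 -0.0012] F [ 0.1634 -0.8001  0.0103] w 0.05128076132425323 gf 0.0 t 2.45
```

```bash
python3 -m inch '[[-0.18,-0.01,0,0.03,0,0,0],[-0.18,0,0,0.02,0,0,0],[-0.18,0,0,0,0,0,0],[-0.18,0,0,0,0,0,0]]'
for i in 1 2 3; do python3 -m inch '[[-0.18,0,0,0.008,0,0,0],[-0.18,0,0,0.008,0,0,0],[-0.18,0,0,0,0,0,0]]' | egrep "tool_pos|contact|width"; done
```

```text
clock: 2.85
tool_pos: [0.5243, -0.2156, 0.0978]
orientation: [[0.955, 0.298, -0.0], [0.298, -0.955, 0.0], [-0.0, -0.0, -1.0]]
contact_force: [-0.1, 1.2, 0.2]
gripper_width: 0.0504
gripper_force: 0.0
tool_pos: [0.5244, -0.2158, 0.096]
contact_force: [0.2, 0.1, 0.2]
gripper_width: 0.05
tool_pos: [0.5244, -0.2158, 0.0941]
contact_force: [0.0, 1.2, 0.5]
gripper_width: 0.0504
tool_pos: [0.5255, -0.216, 0.0939]
contact_force: [-1.7, 1.2, 5.8]
gripper_width: 0.0502
```

```bash
python3 -m inch '[[-0.18,0,0,-0.027,0,0,0],[-0.1,0,0,0,0,0,0],[0.03,0,0,0,0,0,0],[0.03,0,0,0,0,0,0],[0.03,0,0,0,0,0,0],[0.03,0,0,0,0,0,0]]'
python3 -m inch '[[0.03,0,0,0,0,0,0],[0.03,0,0,0,0,0,0]]'|egrep "tool_pos|contact|grip"
```

```text
clock: 4.35
tool_pos: [0.5252, -0.2162, 0.0964]
orientation: [[0.955, 0.298, 0.001], [0.298, -0.955, -0.001], [0.001, 0.001, -1.0]]
contact_force: [-0.2, 0.5, 5.9]
gripper_width: 0.0415
gripper_force: 6.6
tool_pos: [0.5252, -0.2163, 0.0964]
contact_force: [0.1, -0.2, 5.9]
gripper_width: 0.0418
gripper_force: 6.6
```

```bash
python3 -m inch '[[0.06,0,0,-0.03,0,0,0],[0.06,0,0,-0.05,0,0,0],[0.06,0,0,-0.1,0,0,0],[0.06,0,0,-0.15,0,0,0],[0.06,0,0,-0.15,0,0,0],[0.06,0,0,-0.15,0,0,0],[0.06,0,0,-0.15,0,0,0],[0.06,0,0,-0.15,0,0,0],[0.06,0,0,-0.05,0,0,0],[0.06,0,0,0,0,0,0]]'
python3 - <<'E'
from h import *
go([.5506,.2813,.22])
p,d=read_camera('side');P=cloud('side',d);cv2.imwrite('pics/s2.png',cv2.resize(p[20:200,190:340],(600,720))[:600])
o=arm.get_obs()
X=P.reshape(-1,3);X=X[(np.hypot(X[:,0]-.525,X[:,1]+.2165)<.05)]
for z0,z1 in((.06,.09),(.09,.11),(.11,.13),(.13,.15),(.15,.17),(.17,.2),(.205,.22),(.22,.25)):
    q=X[(X[:,2]>z0)&(X[:,2]<z1)]
    if len(q)>9:print(z0,len(q),rect(q[:,:2]),q.mean(0),q[:,2].min())
E
```

```text
clock: 5.55
tool_pos: [0.5252, -0.2162, 0.2146]
orientation: [[0.955, 0.298, 0.002], [0.298, -0.955, -0.001], [0.002, 0.002, -1.0]]
contact_force: [-0.2, 0.3, -2.1]
gripper_width: 0.0399
gripper_force: 7.2
tool_pos [ 0.5252 -0.2162  0.2146] total frac [ 1.436  -3.8946 -0.0495] rows 10.124743135139088 yline 107.314100356108 tilt [ 0.0024 -0.0013] F [-0.2173  0.2649 -2.0918] w 0.03986636139367921 gf 7.176589518785477 t 5.55
0.11 28 (array([ 0.5277, -0.2093]), array([12.6354, 19.4372]), 85.24851989746094) [ 0.5279 -0.2084  0.1261] 0.12271768482833778
0.13 61 (array([ 0.5279, -0.2125]), array([17.5781, 22.8623]), 58.81227493286133) [ 0.5272 -0.2113  0.1388] 0.13018830213634608
0.15 50 (array([ 0.5274, -0.2144]), array([ 8.0157, 25.3206]), 21.64197540283203) [ 0.5264 -0.2129  0.1601] 0.15015384509880614
0.17 54 (array([ 0.5263, -0.2149]), array([15.3055, 24.7357]), 16.51348876953125) [ 0.5249 -0.2121  0.1834] 0.17025909105787335
0.205 55 (array([ 0.5321, -0.2113]), array([16.7791, 66.4993]), 31.348241806030273) [ 0.5238 -0.1996  0.2149] 0.20624080115232318
0.22 211 (array([ 0.5255, -0.2111]), array([22.4547, 63.8554]), 17.618099212646484) [ 0.5259 -0.2011  0.2352] 0.2200140193000158
```

View pics/s2.png

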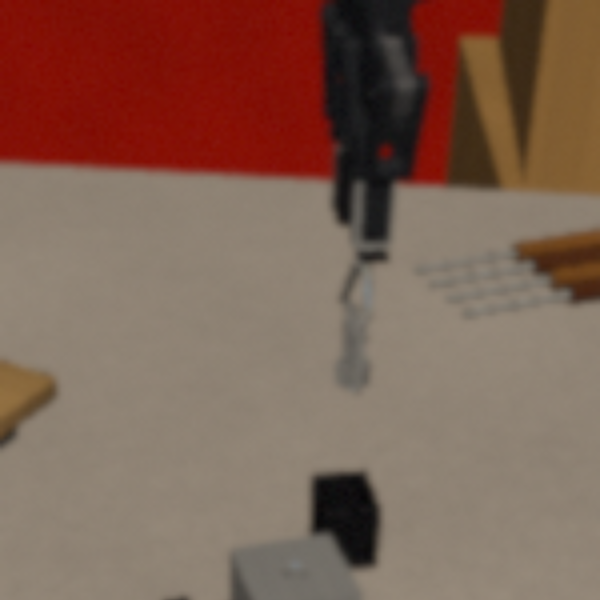

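```bash
python3 - <<'E'
from h import *
print(go([.484,.26,.2246])/11)
E
```

```text
tool_pos [ 0.5245 -0.2158  0.2133] total frac [ 0.8576 -3.8857 -0.0948] rows 9.70811578123566 yline 107.30699000008013 tilt [ 0.0003 -0.0002] F [-0.4802 -0.0489 -0.9938] w 0.04054311553126152 gf 7.176460772752762 t 5.6
[ 0.078  -0.3532 -0.0086]
```

```bash
python3 -m inch '[[0.06,0.03,-0.18,-0.05,0,0,0],[0.06,0.082,-0.37,-0.045,0,0,0],[0.06,0.082,-0.37,0,0,0,0],[0.06,0.082,-0.37,0,0,0,0],[0.06,0.082,-0.37,0,0,0,0],[0.06,0.082,-0.37,0,0,0,0],[0.06,0.082,-0.37,0,0,0,0],[0.06,0.082,-0.37,0,0,0,0],[0.06,0.082,-0.37,0,0,0,0],[0.06,0.082,-0.37,0,0,0,0]]' |grep tool
python3 -m inch '[[0.06,0.082,-0.25,0,0,0,0],[0.06,0.01,-0.123,0,0,0,0],[0.06,0,0,0,0,0,0],[0.06,0,0,0,0,0,0],[0.06,0,0,0,0,0,0]]'
python3 - <<'E'
from h import *
o=arm.get_obs();p,d=read_camera('wrist');P=cloud('wrist',d,o);np.savez('w3.npz',P=P,p=p);cv2.imwrite('pics/w3.png',p)
print(o['tool_pos'],o['q'])
X=P.reshape(-1,3)
for c in((.5506,.2813),(.5429,.2228),(.5342,.1648)):
  for z0,z1 in((.0435,.0465),(.0475,.053),(.053,.06)):
    q=X[(np.hypot(X[:,0]-c[0],X[:,1]-c[1])<.022)&(X[:,2]>z0)&(X[:,2]<z1)]
    if len(q)>9:
        (x,y),r=cv2.minEnclosingCircle((q[:,:2]*1000).astype(np.float32));print(c,z0,len(q),x,y,r,rect(q[:,:2])[1])
E
```

```text
tool_pos: [0.4857, 0.2152, 0.223]
clock: 7.1
tool_pos: [0.4844, 0.2582, 0.2241]
orientation: [[0.955, 0.296, -0.001], [0.296, -0.955, -0.001], [-0.001, 0.001, -1.0]]
contact_force: [0.1, 0.0, -1.3]
gripper_width: 0.0405
gripper_force: 7.2
[0.4844 0.2582 0.2241] [ 20.7525   3.5839 103.1542  -0.0433  73.3261  93.5479]
(0.5506, 0.2813) 0.0435 629 550.75634765625 281.3426818847656 21.915359497070312 [42.8112 42.5838]
(0.5506, 0.2813) 0.0475 13 551.7586669921875 280.8348083496094 13.84001350402832 [26.4619 20.4838]
(0.5506, 0.2813) 0.053 166 551.157958984375 281.0758972167969 6.950028896331787 [12.9069 13.6615]
(0.5429, 0.2228) 0.0435 633 543.0015258789062 222.7954864501953 21.93541717529297 [43.3531 42.3845]
(0.5429, 0.2228) 0.0475 91 542.3834838867188 224.16748046875 14.12978744506836 [20.1284 25.7537]
(0.5429, 0.2228) 0.053 54 542.7178344726562 223.53074645996094 9.729318618774414 [ 5.5609 19.1275]
(0.5342, 0.1648) 0.0435 393 534.2041015625 164.7840576171875 21.96926498413086 [42.5214 42.7618]
(0.5342, 0.1648) 0.0475 193 535.1615600585938 166.77027893066406 12.70037841796875 [21.8295 22.2125]
(0.5342, 0.1648) 0.053 183 534.0882568359375 166.6749267578125 8.520200729370117 [16.2538 15.5131]
```

View pics/w3.png

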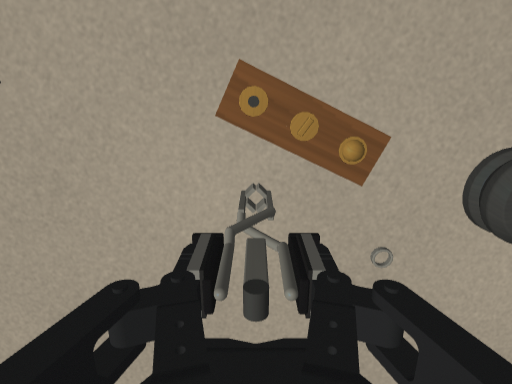

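```bash
python3 - <<'E'
from h import *
W=np.load('w3.npz');P=W['P'];o=arm.get_obs();R=np.array(o['orientation']);t=np.array(o['tool_pos'])
L=(P[170:330,205:310]-t)@R
X=L.reshape(-1,3)*1000;X=X[np.isfinite(X[:,0])]
for z0,z1 in((74,80),(80,86),(86,95),(60,74),(-48,-38),(-38,0)):
    q=X[(X[:,2]>z0)&(X[:,2]<z1)&(abs(X[:,0])<25)]
    if len(q)>4:print(z0,len(q),q.min(0),q.max(0),rect(q[:,:2]/1000))
print(X[:,2].min(),P[95:108,248:260,2].round(3)[::3,::3],proj('wrist',t+R@[0,0,.09],o))
E
```

```text
74 241 [-10.5235 -11.6479  74.183 ] [ 9.2127 11.7657 79.9699] (array([ 0.0006, -0.0002]), array([19.5139, 19.8344]), 42.50273895263672)
80 118 [ -9.288  -11.1884  80.0598] [ 9.1815 11.3848 85.9689] (array([0.0014, 0.0009]), array([19.5022, 16.5355]), 55.07592010498047)
86 95 [ -8.7604 -11.4442  86.0136] [ 9.2129 11.6002 92.8187] (array([ 0.0013, -0.0007]), array([16.3091, 19.6991]), 33.58711242675781)
60 76 [ -4.2392 -11.5884  60.2529] [ 3.3826 11.7361 73.999 ] (array([-0.0004,  0.0001]), array([23.3245,  7.6205]), 89.9623031616211)
-48 2141 [-11.6613 -20.3033 -47.9822] [ 11.0833  21.8147 -38.0124] (array([-0.0003,  0.0007]), array([42.1195, 22.6569]), 89.8765869140625)
-38 3523 [-11.5061 -24.4543 -37.9912] [11.3314 25.996  -0.0549] (array([0.0021, 0.0016]), array([50.2089, 22.6372]), 84.10591888427734)
-77.66872758383926 [[0.047 0.055 0.056 0.046]
 [0.056 0.056 0.054 0.056]
 [0.056 0.056 0.057 0.056]
 [0.055 0.055 0.056 0.056]
 [0.045 0.055 0.055 0.055]] [[255.3931 194.6498]]
```

```bash
python3 - <<'E'
from h import *
go([.5511,.2811,.18])
E
```

```text
tool_pos [0.4846 0.2582 0.2243] total frac [ 0.5863 -0.0187  0.3688] rows 1.6900419513260339 yline 107.19861977222158 tilt [-0.0005 -0.0008] F [ 0.1778 -0.2019 -1.6756] w 0.04006852046588177 gf 7.177683860063553 t 7.15
```

```bash
python3 -m inch '[[0.06,0.1463,-0.0047,0.09,0,0,0],[0.15,0.22,-0.007,0.09,0,0,0],[0.25,0.22,-0.007,0.09,0,0,0],[0.33,0,0,0.09,0,0,0],[0.39,0,0,0,0,0,0],[0.39,0,0,0,0,0,0],[0.39,0,0,0,0,0,0],[0.39,0,0,0,0,0,0]]'
python3 - <<'E'
from h import *
go([.5511,.2811,.1375])
o=arm.get_obs();p,d=read_camera('wrist');P=cloud('wrist',d,o);cv2.imwrite('pics/w4.png',cv2.resize(p[120:300,160:350],None,fx=3,fy=3))
R=np.array(o['orientation']);t=np.array(o['tool_pos'])
X=((P[100:330,185:330]-t)@R).reshape(-1,3)*1000;X=X[np.isfinite(X[:,0])]
for z0,z1 in((60,74),(74,82),(82,88),(88,98),(120,129),(129,133)):
    q=X[(X[:,2]>z0)&(X[:,2]<z1)&(abs(X[:,0])<25)&(abs(X[:,1])<25)]
    if len(q)>4:print(z0,len(q),q.min(0),q.max(0),rect(q[:,:2]/1000))
E
```

```text
clock: 7.95
tool_pos: [0.5509, 0.2828, 0.1825]
orientation: [[0.955, 0.298, 0.001], [0.298, -0.955, 0.001], [0.001, -0.0, -1.0]]
contact_force: [0.0, -0.0, -2.2]
gripper_width: 0.0261
gripper_force: 10.0
tool_pos [0.5509 0.2828 0.1825] total frac [-0.003   0.0139  0.3748] rows 0.9146964124025926 yline 107.30765733905943 tilt [0.0014 0.0005] F [ 0.036  -0.0149 -2.2167] w 0.026115866207564745 gf 9.991178065538406 t 7.95
60 88 [ -3.6567 -17.3101  60.008 ] [ 4.1376 17.4971 73.8801] (array([0.0002, 0.0001]), array([34.804 ,  7.5235]), 89.44630432128906)
74 266 [ -9.9894 -17.2058  75.1856] [ 9.6529 17.3356 81.9988] (array([-0.0002,  0.0001]), array([34.5417, 19.6359]), 89.499755859375)
82 116 [ -8.7349 -16.5478  82.0041] [ 9.5392 17.0299 87.9913] (array([0.0004, 0.0002]), array([18.2204, 33.5796]), 0.23069901764392853)
88 84 [ -8.3747 -17.0839  88.049 ] [ 9.3456 17.2765 93.4663] (array([0.0005, 0.0001]), array([34.3597, 17.6819]), 89.76126098632812)
120 171 [ -7.2562  -4.9815 125.8427] [  6.8795   7.8295 128.9501] (array([0.0001, 0.0012]), array([13.4761, 12.6022]), 19.961896896362305)
129 15 [ -2.148   -5.0099 129.2456] [  6.7647   7.9725 132.9795] (array([0.0028, 0.001 ]), array([11.5686,  7.7855]), 57.004459381103516)
```

View pics/w4.png

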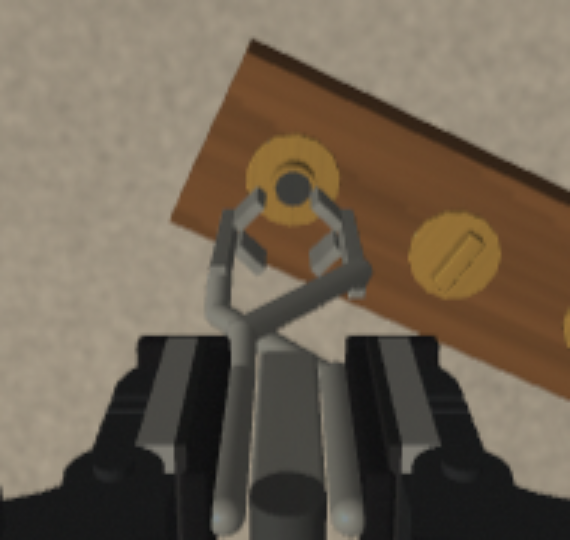

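```bash
python3 -m inch '[[0.39,0,0.011,0.05,0,0,0],[0.39,0,0,0.08,0,0,0],[0.39,0,0,0.08,0,0,0],[0.39,0,0,0.08,0,0,0],[0.39,0,0,0.02,0,0,0],[0.39,0,0,0,0,0,0],[0.39,0,0,0,0,0,0]]'|egrep "tool_pos|contact|clock"
for i in 1 2 3; do python3 -m inch '[[0.39,0,0,0.01,0,0,0],[0.39,0,0,0,0,0,0],[0.39,0,0,0,0,0,0]]' | egrep "tool_pos|contact"; done
```

```text
clock: 8.7
tool_pos: [0.5515, 0.2816, 0.1442]
contact_force: [0.5, 0.0, -1.7]
tool_pos: [0.5515, 0.2816, 0.1433]
contact_force: [-0.3, -0.1, -1.0]
tool_pos: [0.5512, 0.2815, 0.1418]
contact_force: [-1.0, -0.1, -1.5]
tool_pos: [0.5512, 0.2815, 0.1405]
contact_force: [-0.3, 0.2, -2.3]
```

```bash

for i in 1 2 3; do python3 -m inch '[[0.39,0,0,0.007,0,0,0],[0.39,0,0,0,0,0,0],[0.39,0,0,0,0,0,0]]' | egrep "tool_pos|contact"; done
```

```text
tool_pos: [0.5513, 0.2815, 0.1397]
contact_force: [-0.5, 0.5, -1.1]
tool_pos: [0.5515, 0.2816, 0.1391]
contact_force: [0.1, 0.2, -0.5]
tool_pos: [0.5519, 0.2818, 0.1391]
contact_force: [-0.6, -0.4, 3.2]
```

```bash
python3 -m inch '[[0.3,0,0,0,0,0,0],[0.2,0,0,0,0,0,0],[0.1,0,0,0,0,0,0],[0.03,0,0,0,0,0,0],[0.03,0,0,0,0,0,0],[0.03,0,0,0,0,0,0],[0.03,0,0,0,0,0,0]]'
python3 - <<'E'
from h import *
o=arm.get_obs();p,d=read_camera('wrist');P=cloud('wrist',d,o);cv2.imwrite('pics/w5.png',cv2.resize(p[120:300,160:350],None,fx=3,fy=3))
R=np.array(o['orientation']);t=np.array(o['tool_pos'])
X=((P[100:330,185:330]-t)@R).reshape(-1,3)*1000;X=X[np.isfinite(X[:,0])]
for z0,z1 in((74,79),(79,83),(83,86),(90,95),(95,98)):
    q=X[(X[:,2]>z0)&(X[:,2]<z1)&(abs(X[:,0])<25)&(abs(X[:,1])<25)]
    if len(q)>4:print(z0,len(q),q.min(0),q.max(0),rect(q[:,:2]/1000))
E
```

```text
clock: 11.2
tool_pos: [0.5509, 0.2814, 0.1375]
orientation: [[0.955, 0.298, -0.001], [0.298, -0.955, -0.0], [-0.001, 0.0, -1.0]]
contact_force: [0.1, -0.3, -1.0]
gripper_width: 0.0415
gripper_force: 2.9
74 231 [-10.591  -13.1414  74.0421] [ 9.7368 13.2863 78.9543] (array([0.0008, 0.0014]), array([23.217 , 20.8868]), 56.38243103027344)
79 280 [ -8.1592 -12.6263  79.0178] [10.1773 12.6614 82.9978] (array([0.0021, 0.0008]), array([21.5469, 18.0793]), 55.44414138793945)
83 74 [ -7.9154 -12.7586  83.0085] [ 9.5956 12.9868 85.9694] (array([ 0.0022, -0.0008]), array([17.6074, 21.9793]), 32.1472053527832)
90 1979 [-24.9232 -24.9653  90.0273] [24.9953 24.8794 94.9978] (array([ 0., -0.]), array([49.9181, 49.8439]), 0.00392905343323946)
95 412 [-24.8439 -24.9816  95.0001] [24.6391 24.8588 97.0205] (array([-0., -0.]), array([49.4505, 49.7906]), 0.27571117877960205)
```

View pics/w5.png

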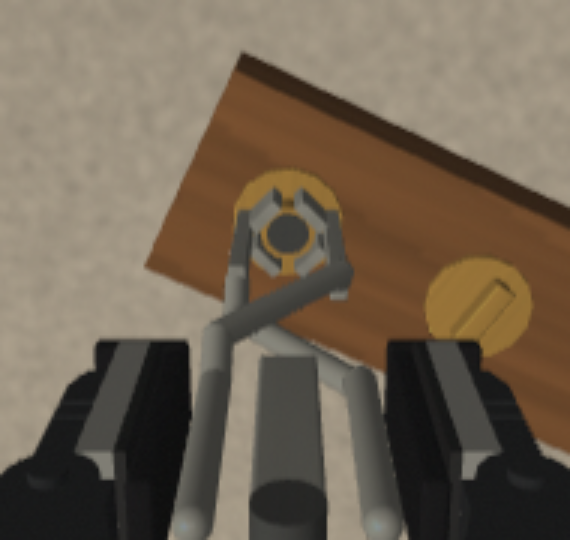

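```bash
python3 -m inch '[[0.058,0,0,0,0,0,0],[0.058,0,0,0,0,0,0],[0.058,0,0,-0.01,0,0,0],[0.058,0,0,-0.02,0,0,0],[0.058,0,0,-0.03,0,0,0],[0.058,0,0,-0.04,0,0,0],[0.058,0,0,-0.05,0,0,0],[0.058,0,0,-0.06,0,0,0],[0.058,0,0,-0.06,0,0,0],[0.058,0,0,-0.06,0,0,0]]'
python3 -m inch '[[0.058,0,0,-0.08,0,0,0],[0.058,0,0,-0.1,0,0,0],[0.058,0,0,-0.12,0,0,0],[0.058,0,0,-0.12,0,0,0],[0.058,0,0,-0.12,0,0,0],[0.058,0,0,-0.1,0,0,0],[0.058,0,0,-0.05,0,0,0],[0.058,0,0,0,0,0,0],[0.058,0,0,0,0,0,0],[0.058,0,0,0,0,0,0]]'
python3 - <<'E'
from h import *
o=arm.get_obs();p,d=read_camera('wrist');P=cloud('wrist',d,o);cv2.imwrite('pics/w6.png',cv2.resize(p[120:300,160:350],None,fx=3,fy=3))
go([.5417,-.0532,.265])
R=np.array(o['orientation']);t=np.array(o['tool_pos'])
X=((P[100:330,185:330]-t)@R).reshape(-1,3)*1000;X=X[np.isfinite(X[:,0])]
for z0,z1 in((74,79),(79,83),(83,86),(86,92),(92,100),(100,150)):
    q=X[(X[:,2]>z0)&(X[:,2]<z1)&(abs(X[:,0])<25)&(abs(X[:,1])<25)]
    if len(q)>4:print(z0,len(q),q.min(0),q.max(0),rect(q[:,:2]/1000))
E
```

```text
clock: 12.25
tool_pos: [0.5515, 0.2816, 0.1786]
orientation: [[0.955, 0.298, 0.001], [0.298, -0.955, 0.0], [0.001, -0.0, -1.0]]
contact_force: [0.2, 0.8, -1.6]
gripper_width: 0.0402
gripper_force: 4.1
clock: 13.25
tool_pos: [0.5507, 0.2813, 0.2592]
orientation: [[0.955, 0.297, -0.002], [0.297, -0.955, -0.001], [-0.002, 0.0, -1.0]]
contact_force: [-0.6, 0.4, -2.4]
gripper_width: 0.0403
gripper_force: 4.1
tool_pos [0.5507 0.2813 0.2592] total frac [-0.9009  2.6393 -0.0459] rows 6.802842462162424 yline 107.3074238600344 tilt [-0.002  -0.0007] F [ 0.6609 -0.3125 -1.4079] w 0.04053174299718939 gf 4.060807451605797 t 13.3
74 224 [-10.2716 -13.1463  74.4466] [ 9.6359 13.3675 78.9671] (array([0.0007, 0.0013]), array([23.1333, 20.8127]), 56.515220642089844)
79 255 [ -8.2861 -12.6352  79.0375] [ 9.8602 12.8168 82.9948] (array([0.002 , 0.0009]), array([21.7384, 17.8746]), 56.62996292114258)
83 99 [ -8.4178 -12.7597  83.0032] [ 9.9245 12.9307 85.7539] (array([ 0.002 , -0.0006]), array([18.0507, 22.144 ]), 33.67646408081055)
86 259 [-14.5946 -13.975   86.0736] [14.3522 14.1065 91.988 ] (array([ 0.0006, -0.0007]), array([28.2342, 27.2973]), 21.122827529907227)
92 117 [-15.0027 -14.0171  92.0074] [14.585  14.201  94.8556] (array([0.    , 0.0009]), array([27.1896, 29.5456]), 65.16459655761719)
```

View pics/w6.png

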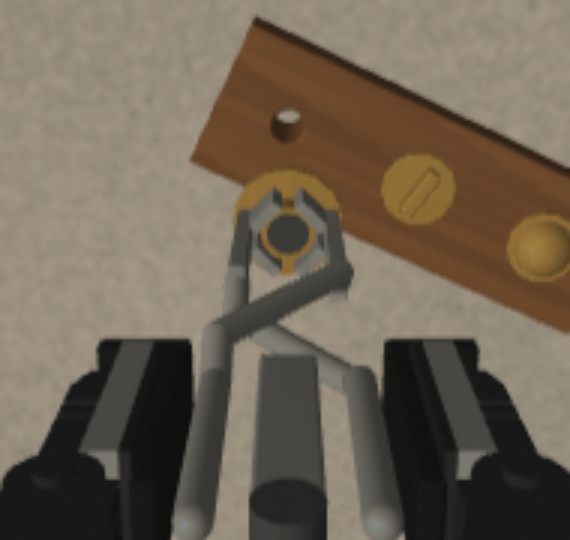

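```bash
python3 -m inch '[[0.058,-0.07,0.12,-0.02,0,0,0],[0.058,-0.13,0.23,-0.03,0,0,0],[0.058,-0.18,0.33,0,0,0,0],[0.058,-0.18,0.33,0,0,0,0],[0.058,-0.18,0.33,0,0,0,0],[0.058,-0.18,0.33,0,0,0,0],[0.058,-0.18,0.33,0,0,0,0],[0.058,-0.18,0.33,0,0,0,0],[0.058,-0.13,0.2,0,0,0,0],[0.058,-0.07,0.11,0,0,0,0]]' |grep tool
python3 -m inch '[[0.058,0,0,0,0,0,0],[0.058,0,0,0,0,0,0],[0.058,0,0,0,0,0,0]]'
python3 - <<'E'
from h import *
o=arm.get_obs();p,d=read_camera('wrist');P=cloud('wrist',d,o);np.savez('w7.npz',P=P,p=p);cv2.imwrite('pics/w7.png',p)
X=P.reshape(-1,3);q=X[(X[:,2]>.094)&(X[:,2]<.106)&(np.hypot(X[:,0]-.5417,X[:,1]+.0532)<.041)];print('block',rect(q[:,:2]),np.median(q[:,2]))
q=X[(X[:,2]<.094)&(np.hypot(X[:,0]-.5417,X[:,1]+.0532)<.015)];print(len(q),q[:,2].min() if len(q) else 0)
u=proj('wrist',[.5417,-.0532,.1],o)[0];print(u)
# dark bore blob, pixel -> plane z=.1
g=cv2.cvtColor(p,cv2.COLOR_BGR2GRAY);c,R,t=pose('wrist',o);f=192/np.tan(np.radians(c['fovy']/2))
m=np.zeros_like(g);cv2.circle(m,tuple(int(x) for x in u.round()),22,255,-1)
vals=g[m>0];th=(np.percentile(vals,90)+vals.min())/2
b=((g<th)&(m>0)).astype(np.uint8);n,l,s,ce=cv2.connectedComponentsWithStats(b)
for i in range(1,n):
    if s[i,4]>15:
        cc,=[cv2.fitEllipse(np.argwhere(l==i)[:,::-1].astype(np.float32))];r=R@[(ce[i][0]-c['cx'])/f,-(ce[i][1]-c['cy'])/f,-1]
        print(s[i],ce[i],cc,t+r*(.1-t[2])/r[2])
E
```

```text
tool_pos: [0.4744, -0.0767, 0.2663]
clock: 14.6
tool_pos: [0.4759, -0.0732, 0.2664]
orientation: [[0.955, 0.298, -0.0], [0.298, -0.955, 0.0], [-0.0, -0.0, -1.0]]
contact_force: [-0.1, 0.2, -2.1]
gripper_width: 0.0402
gripper_force: 4.1
block (array([ 0.541 , -0.0531]), array([58.5461, 56.0415]), 22.60186195373535) 0.101025314533737
98 0.05450723957279313
[256.066 103.493]
[249  96  12  12  92] [254.4565 101.9783] ((254.66067504882812, 101.96292114257812), (9.39383602142334, 9.588852882385254), 87.94886779785156) [ 0.5426 -0.0513  0.1   ]
```

View pics/w7.png

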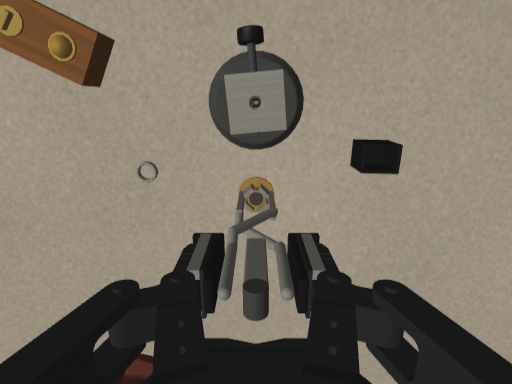

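```bash
cat >> h.py <<'E'
def bore(guess,N=8,r=22,z=.1):
    out=[];tp=[]
    for k in range(N):
        o=arm.get_obs();p,d=read_camera('wrist');c,R,t=pose('wrist',o);f=192/np.tan(np.radians(c['fovy']/2))
        Rt=np.array(o['orientation']);tp.append(o['tool_pos'])
        u=proj('wrist',[*guess,z],o)[0]
        g=cv2.cvtColor(p,cv2.COLOR_BGR2GRAY);m=np.zeros_like(g);cv2.circle(m,tuple(int(x) for x in u.round()),r,255,-1)
        v=g[m>0];th=(np.percentile(v,80)*.8)
        n,l,s,ce=cv2.connectedComponentsWithStats(cv2.morphologyEx(((g<th)&(m>0)).astype(np.uint8),cv2.MORPH_CLOSE,np.ones((5,5),np.uint8)));i=1+np.argmax(s[1:,4])
        x=R@[(ce[i][0]-c['cx'])/f,-(ce[i][1]-c['cy'])/f,-1];X=t+x*(z-t[2])/x[2]
        out.append(np.r_[X[:2],Rt.T@(X-o['tool_pos'])*1,s[i][2:5],ce[i]])
    out=np.array(out);print('tool mean',np.mean(tp,0),'std',np.std(tp,0));print('bore',out.mean(0),'std',out.std(0)[:4])
    return out
E
python3 - <<'E'
from h import *
bore((.5425,-.052))
for n in('top','side'):
    C=[]
    for k in range(4):
        p,d=read_camera(n);P=cloud(n,d).reshape(-1,3)
        q=P[(P[:,2]>.095)&(P[:,2]<.105)&(np.hypot(P[:,0]-.5425,P[:,1]+.052)<.043)];a=rect(q[:,:2]);C.append([*a[0],*a[1],a[2]])
    print(n,np.mean(C,0),np.std(C,0))
E
```

```text
tool mean [ 0.4761 -0.0731  0.2664] std [0.     0.0002 0.    ]
bore [  0.5426  -0.0513   0.07    -0.0009   0.1664  12.5     13.5    132.125
 254.5387 102.1794] std [0.0001 0.0001 0.0001 0.0001]
top [ 0.5422 -0.0529 55.5878 56.0958 22.6628] [0.     0.     0.0905 0.1811 0.2726]
side [ 0.5443 -0.0514 56.7124 59.0591 22.0186] [0.0004 0.0004 0.442  0.4972 0.5636]
```

```bash
python3 - <<'E'
from h import *
W=np.load('w7.npz');p=W['p'];P=W['P']
Z=P[...,2];m=((abs(Z-.101)<.0025)&(np.hypot(P[...,0]-.542,P[...,1]+.052)<.043)).astype(np.uint8)
m=cv2.morphologyEx(m,cv2.MORPH_OPEN,np.ones((3,3)));
(c,s,a)=cv2.minAreaRect(np.argwhere(m)[:,::-1].astype(np.float32));print('pix rect',c,s,a)
X=P[m>0];print(rect(X[:,:2]))
g=cv2.cvtColor(p,cv2.COLOR_BGR2GRAY);print(g[92:113,244:267]);print((P[92:113:2,244:267:2,2]*1000).round(0))
n,l,st,ce=cv2.connectedComponentsWithStats((g>115).astype(np.uint8)*(np.hypot(*(np.mgrid[:384,:512]-np.array([102,254])[:,None,None]))<45).astype(np.uint8))
i=1+np.argmax(st[1:,4]);print(st[i],cv2.minAreaRect(np.argwhere(l==i)[:,::-1].astype(np.float32)))
E
```

```text
pix rect (255.8820343017578, 102.01124572753906) (60.298587799072266, 59.11347198486328) 84.5596694946289
(array([ 0.5422, -0.0526]), array([55.994 , 56.0339]), 22.52376937866211)
[[124 124 124 124 124 125 124 124 124 124 125 124 124 124 125 124 124 124
  125 124 125 125 125]
 [125 125 125 125 124 125 126 125 125 126 126 126 125 126 126 126 126 126
  126 125 126 126 126]
 [126 126 126 126 126 127 127 126 126 127 127 124 124 124 126 126 126 126
  126 125 125 126 125]
 [127 126 126 127 127 127 126 126 119 119 114 106 108 110 119 123 124 124
  125 123 123 124 123]
 [126 125 126 126 125 125 124 116  91  93  76  80  85  92  99 113 120 122
  123 122 123 123 122]
 [123 123 123 122 123 123 114  87  69  69  64  66  67  77  77  98 114 120
  122 122 121 122 121]
 [122 122 122 122 122 117  85  63  60  50  52  46  46  46  43  79 107 119
  122 122 122 122 122]
 [121 121 122 122 121  98  63  60  48  28  29  29  29  34  31  63  93 122
  123 123 123 124 124]
 [121 122 122 122 122  79  63  58  51  40  60  60  60  63  48  56  71 120
  127 124 123 124 124]
 [123 123 123 124 124  77  61  59  61  55  94 1
[... 1241 characters left out ...]
.]
 [102. 101. 101. 101. 101.  nan  99. 102.  99. 101. 101. 101.]
 [101. 100. 101. 102. 100.  55.  57.  56. 100. 101. 101. 101.]
 [100. 100. 102. 100.  56.  69.  67.  67.  56. 100. 101. 101.]
 [103. 102. 101.  99.  55.  74.  73.  58.  56.  99. 101. 100.]
 [101. 101. 100.  98.  57.  73.  58.  57.  56. 100. 100. 101.]
 [101. 101. 101. 100.  62.  68.  68.  67.  91. 101. 100. 101.]
 [ 99. 101. 102. 101.  99.  89.  78.  99. 101. 101. 101. 100.]
 [102. 101. 101. 101. 100. 101. 101. 101. 101. 101. 101. 100.]
 [100. 100. 101. 101. 101. 101. 100. 101. 100. 102. 101. 102.]]
[ 224   70   62   64 3214] ((255.58609008789062, 101.44672393798828), (58.93876647949219, 58.305015563964844), 84.80557250976562)
```

```bash
python3 -m inch '[[0.058,0.06,0,0,0,0,0],[0.058,0.13,0,0,0,0,0],[0.058,0.15,0,0,0,0,0],[0.058,0.13,0,0,0,0,0],[0.058,0.08,0,0,0,0,0],[0.058,0.028,0,0,0,0,0],[0.058,0,0,0.08,0,0,0],[0.058,0,0,0.1,0,0,0],[0.058,0,0,0.05,0,0,0],[0.058,0,0,0,0,0,0]]' |grep tool
python3 -m inch '[[0.058,0,0,0,0,0,0],[0.058,0,0,0,0,0,0]]'
python3 - <<'E'
from h import *
C=[];tp=[];F=[]
for k in range(4):
    o=arm.get_obs();tp.append(o['tool_pos']);F.append(o['contact_force']);p,d=read_camera('wrist')
    P=cloud('wrist',d,o);Z=P[...,2];m=((abs(Z-.101)<.0025)&(np.hypot(P[...,0]-.542,P[...,1]+.052)<.043)).astype(np.uint8)
    X=P[cv2.morphologyEx(m,cv2.MORPH_OPEN,np.ones((3,3)))>0];a=rect(X[:,:2]);C.append([*a[0],*a[1],a[2]])
print(np.mean(C,0),np.mean(tp,0),np.mean(F,0));go([.5423,-.0525,.23])
E
```

```text
tool_pos: [0.5407, -0.053, 0.2369]
clock: 16.65
tool_pos: [0.5423, -0.0532, 0.2392]
orientation: [[0.955, 0.297, 0.001], [0.297, -0.955, -0.0], [0.0, 0.0, -1.0]]
contact_force: [0.5, 0.3, -1.2]
gripper_width: 0.0406
gripper_force: 4.1
[ 0.5422 -0.0525 56.4188 56.0143 22.4256] [ 0.5424 -0.0532  0.2393] [-0.0778 -0.3323 -1.6494]
tool_pos [ 0.5424 -0.0532  0.2393] total frac [ 0.0006 -0.0057  0.0774] rows 0.18928904881727218 yline 107.3055137473735 tilt [ 0.0008 -0.0002] F [ 0.1639  0.0049 -1.9561] w 0.040320043257839014 gf 4.089659973978996 t 16.85
```

```bash
python3 -m inch '[[0.058,0,-0.006,0.03,0,0,0],[0.058,0,0,0,0,0,0],[0.058,0,0,0,0,0,0]]'|egrep "tool_pos|contact"
for i in 1 2 3 4; do python3 -m inch '[[0.058,0,0,0.01,0,0,0],[0.058,0,0,0,0,0,0],[0.058,0,0,0,0,0,0]]' | egrep "tool_pos|contact"; done
```

```text
tool_pos: [0.5419, -0.0523, 0.235]
contact_force: [0.3, 0.6, -2.2]
tool_pos: [0.542, -0.0524, 0.234]
contact_force: [1.3, -0.3, -1.1]
tool_pos: [0.542, -0.0524, 0.2328]
contact_force: [0.1, -0.2, -2.4]
tool_pos: [0.542, -0.0524, 0.2316]
contact_force: [-0.1, 0.0, -2.8]
tool_pos: [0.542, -0.0524, 0.2304]
contact_force: [0.7, -0.7, -3.0]
```

```bash

for i in 1 2 3 4 5; do python3 -m inch '[[0.058,0,0,0.01,0,0,0],[0.058,0,0,0.01,0,0,0],[0.058,0,0,0,0,0,0]]' | egrep "tool_pos|contact"; done
```

```text
tool_pos: [0.5419, -0.0524, 0.2278]
contact_force: [0.1, 0.1, -2.5]
tool_pos: [0.5419, -0.0524, 0.2254]
contact_force: [-0.7, -1.0, -2.5]
tool_pos: [0.5419, -0.0524, 0.223]
contact_force: [0.7, 0.4, -2.3]
tool_pos: [0.5419, -0.0524, 0.2206]
contact_force: [-0.2, 0.8, -1.9]
tool_pos: [0.5419, -0.0524, 0.2182]
contact_force: [0.3, -0.5, -2.3]
```

```bash

for i in 1 2 3 4 5; do python3 -m inch '[[0.058,0,0,0.01,0,0,0],[0.058,0,0,0,0,0,0],[0.058,0,0,0,0,0,0]]' | egrep "tool_pos|contact"; done
```

```text
tool_pos: [0.542, -0.0524, 0.2172]
contact_force: [0.4, -0.0, -2.9]
tool_pos: [0.542, -0.0524, 0.216]
contact_force: [0.0, -0.9, -3.4]
tool_pos: [0.542, -0.0524, 0.2148]
contact_force: [-0.1, 0.5, -1.7]
tool_pos: [0.542, -0.0524, 0.2136]
contact_force: [-0.7, 0.4, -3.1]
tool_pos: [0.542, -0.0524, 0.2124]
contact_force: [-0.4, -0.0, -1.9]
```

```bash

for i in 1 2 3 4 5 6; do python3 -m inch '[[0.058,0,0,0.01,0,0,0],[0.058,0,0,0,0,0,0],[0.058,0,0,0,0,0,0]]' | egrep "tool_pos|contact"; done
```

```text
tool_pos: [0.542, -0.0524, 0.2112]
contact_force: [0.6, -0.2, -1.7]
tool_pos: [0.542, -0.0524, 0.21]
contact_force: [0.2, 0.1, -1.7]
tool_pos: [0.542, -0.0524, 0.2088]
contact_force: [0.3, -0.9, -2.9]
tool_pos: [0.5422, -0.0525, 0.2079]
contact_force: [-1.0, 0.4, -0.3]
tool_pos: [0.5425, -0.0525, 0.2071]
contact_force: [-0.6, -0.7, 2.2]
tool_pos: [0.5422, -0.0525, 0.2054]
contact_force: [-0.4, -0.8, 2.8]
```

```bash

for i in 1 2 3; do python3 -m inch '[[0.058,0,0,0.006,0,0,0],[0.058,0,0,0,0,0,0]]' | egrep "tool_pos|contact|clock"; done
```

```text
clock: 23.35
tool_pos: [0.5421, -0.0525, 0.2045]
contact_force: [1.0, -0.1, 1.5]
clock: 23.55
tool_pos: [0.542, -0.0524, 0.2037]
contact_force: [0.5, -0.1, 1.3]
clock: 23.75
tool_pos: [0.542, -0.0525, 0.203]
contact_force: [-0.1, -0.1, 1.4]
```

```bash

for i in 1 2 3; do python3 -m inch '[[0.058,0,0,0.005,0,0,0],[0.058,0,0,0,0,0,0],[0.058,0,0,0,0,0,0]]' | egrep "tool_pos|contact"; done
```

```text
tool_pos: [0.542, -0.0524, 0.2024]
contact_force: [1.7, -0.2, 1.3]
tool_pos: [0.542, -0.0524, 0.202]
contact_force: [0.0, 0.2, 3.0]
tool_pos: [0.5422, -0.0525, 0.2016]
contact_force: [0.6, -0.5, 4.4]
```

```bash

for i in 1 2 3; do python3 -m inch '[[0.058,0,0,0.004,0,0,0],[0.058,0,0,0,0,0,0],[0.058,0,0,0,0,0,0]]' | egrep "tool_pos|contact"; done
python3 - <<'E'
from h import *
F=[]
for k in range(5): read_camera('top');o=arm.get_obs();F.append(o['contact_force'])
print(np.mean(F,0),np.array(F)[:,2],o['tool_pos'],o['clock'])
E
```

```text
tool_pos: [0.5423, -0.0525, 0.2013]
contact_force: [1.2, -0.7, 5.8]
tool_pos: [0.5425, -0.0525, 0.201]
contact_force: [-0.2, 0.0, 5.5]
tool_pos: [0.5426, -0.0525, 0.2007]
contact_force: [0.4, 0.9, 5.6]
[-0.0736  0.0861  6.0082] [6.4475 5.6542 6.0868 6.2717 5.5809] [ 0.5426 -0.0525  0.2007] 25.8
```

```bash

for i in 1 2 3; do python3 -m inch '[[0.058,0,0,0.004,0,0,0],[0.058,0,0,0,0,0,0],[0.058,0,0,0,0,0,0]]' | egrep "tool_pos|contact"; done
python3 - <<'E'
from h import *
F=[]
for k in range(5): read_camera('top');o=arm.get_obs();F.append(o['contact_force'])
print(np.mean(F,0),np.array(F)[:,2],o['tool_pos'],o['clock'])
E
```

```text
tool_pos: [0.5426, -0.0525, 0.2003]
contact_force: [-0.0, -0.8, 5.7]
tool_pos: [0.5427, -0.0525, 0.1998]
contact_force: [-0.5, 0.2, 6.3]
tool_pos: [0.5427, -0.0525, 0.1995]
contact_force: [-0.3, 0.2, 7.2]
[-0.2068 -0.1419  6.6495] [6.2514 6.1593 7.0875 6.1681 7.5812] [ 0.5427 -0.0525  0.1995] 26.95
```

```bash

for i in 1 2 3; do python3 -m inch '[[0.058,0,0,0.004,0,0,0],[0.058,0,0,0,0,0,0],[0.058,0,0,0,0,0,0]]' | egrep "tool_pos|contact"; done
python3 - <<'E'
from h import *
F=[]
for k in range(5): read_camera('top');o=arm.get_obs();F.append(o['contact_force'])
print(np.mean(F,0),np.array(F)[:,2],o['tool_pos'],o['clock'])
E
```

```text
tool_pos: [0.5429, -0.0525, 0.1993]
contact_force: [-0.6, 0.1, 7.5]
tool_pos: [0.543, -0.0525, 0.1991]
contact_force: [-0.6, 0.2, 8.4]
tool_pos: [0.5431, -0.0525, 0.1989]
contact_force: [0.3, 0.1, 9.4]
[-0.7704  0.4765  8.8841] [8.9041 8.2895 8.9432 9.6889 8.5946] [ 0.5431 -0.0525  0.1989] 28.1
```

```bash
python3 -m inch '[[0.058,0,0,0.002,0,0,0],[0.058,0,0,0,0,0,0],[0.058,0,0,0,0,0,0],[0.058,0,0,0,0,0,0],[0.058,0,0,0,0,0,0],[0.058,0,0,0,0,0,0],[0.058,0,0,0,0,0,0],[0.058,0,0,0,0,0,0]]'
python3 - <<'E'
from h import *
F=[]
for k in range(3): read_camera('top');o=arm.get_obs();F.append(o['contact_force'])
print(np.mean(F,0),o['tool_pos'],o['clock'])
E
```

```text
clock: 28.9
tool_pos: [0.5432, -0.0525, 0.1988]
orientation: [[0.955, 0.298, 0.003], [0.298, -0.955, -0.0], [0.003, 0.001, -1.0]]
contact_force: [-0.5, -0.4, 8.9]
gripper_width: 0.0403
gripper_force: 7.5
[-0.8237  0.5263  9.8381] [ 0.5432 -0.0525  0.1988] 29.05
```

```bash
python3 -m inch '[[0.058,0,0,-0.006,0,0,0],[0.058,0,0,-0.006,0,0,0],[0.05,0,0,0,0,0,0]]'|egrep "tool_pos|contact|grip"
python3 -m inch '[[0.02,0,0,0,0,0,0],[-0.04,0,0,0,0,0,0],[-0.1,0,0,0,0,0,0],[-0.2,0,0,0,0,0,0],[-0.4,0,0,0,0,0,0],[-0.8,0,0,0,0,0,0],[-1,0,0,0,0,0,0],[-1,0,0,0,0,0,0],[-1,0,0,0,0,0,0]]'
python3 - <<'E'
from h import *
o=arm.get_obs();p,d=read_camera('wrist');P=cloud('wrist',d,o);X=P.reshape(-1,3);X=X[np.hypot(X[:,0]-.542,X[:,1]+.0525)<.045]
for z0,z1 in((.106,.125),(.19,.203),(.203,.23),(.23,.243),(.243,.26)):
    q=X[(X[:,2]>z0)&(X[:,2]<z1)]
    if len(q)>9:print(z0,len(q),rect(q[:,:2]),np.median(q[:,2]),q[:,2].max())
E
```

```text
tool_pos: [0.5426, -0.0525, 0.1989]
contact_force: [0.5, -0.8, 6.1]
gripper_width: 0.0405
gripper_force: 6.6
clock: 30.25
tool_pos: [0.5418, -0.0524, 0.1978]
orientation: [[0.955, 0.297, -0.001], [0.297, -0.955, 0.0], [-0.001, -0.0, -1.0]]
contact_force: [-0.9, -1.2, -0.3]
gripper_width: 0.0852
gripper_force: 0.0
0.106 959 (array([ 0.5428, -0.0534]), array([28.8879, 27.9549]), 43.23947525024414) 0.11836508917377991 0.12496362165539707
0.19 1180 (array([ 0.5433, -0.0545]), array([16.3761, 68.454 ]), 17.41912078857422) 0.20197105031761473 0.20299978488299295
0.203 4049 (array([ 0.5416, -0.0526]), array([23.2328, 87.5203]), 17.332366943359375) 0.21879658026879217 0.22999756971094387
0.23 3657 (array([ 0.5418, -0.0525]), array([23.4915, 87.6161]), 17.137054443359375) 0.2381274095653526 0.24299984233328153
0.243 2079 (array([ 0.5445, -0.0518]), array([19.384 , 89.3571]), 17.28939437866211) 0.24748952680388955 0.25997983842960826
```

```bash
python3 -m inch '[[-1,0,0,-0.02,0,0,0],[-1,0,0,-0.05,0,0,0],[-1,0,0,-0.1,0,0,0],[-1,0,0,-0.15,0,0,0],[-1,0,0,-0.2,0,0,0],[-1,0,0,-0.2,0,0,0],[-1,0,0,-0.1,0,0,0],[-1,0,0,0,0,0,0],[-1,0,0,0,0,0,0],[-1,0,0,0,0,0,0]]'
python3 - <<'E'
from h import *
for n in('wrist','top','side'):
    o=arm.get_obs();p,d=read_camera(n);P=cloud(n,d,o);X=P.reshape(-1,3);X=X[np.hypot(X[:,0]-.542,X[:,1]+.0525)<.045]
    for z0,z1 in((.104,.112),(.112,.15),(.19,.206),(.206,.23),(.235,.255)):
        q=X[(X[:,2]>z0)&(X[:,2]<z1)]
        if len(q)>9:print(n,z0,len(q),rect(q[:,:2]),np.median(q[:,2]),q[:,2].max())
E
```

```text
clock: 31.3
tool_pos: [0.5411, -0.0522, 0.2949]
orientation: [[0.955, 0.298, -0.003], [0.298, -0.955, 0.001], [-0.003, -0.001, -1.0]]
contact_force: [-1.0, -0.0, -0.3]
gripper_width: 0.0854
gripper_force: 0.0
wrist 0.104 165 (array([ 0.5454, -0.0507]), array([20.6935, 28.5176]), 42.18133544921875) 0.10980143943234577 0.1119290132928023
wrist 0.112 287 (array([ 0.545 , -0.0533]), array([16.542 , 23.4928]), 45.07640075683594) 0.119826406921482 0.14938101834102996
wrist 0.19 664 (array([ 0.5433, -0.0549]), array([16.6809, 68.3198]), 16.935462951660156) 0.20256892450445757 0.2059395240150344
wrist 0.206 445 (array([ 0.544 , -0.0549]), array([15.5092, 43.9028]), 17.20943260192871) 0.21905024607725837 0.22993845885196335
wrist 0.235 792 (array([ 0.5441, -0.0555]), array([16.0005, 44.5269]), 16.84363555908203) 0.2427411555505759 0.25012259062244446
side 0.104 57 (array([ 0.5437, -0.0475]), array([29.0278, 22.5296]), 4.876862049102783) 0.10852570399399558 0.11177895997506326
side 0.112 146 (array([ 0.5446, -0.0525]), array([19.7563, 28.5865]), 46.24094772338867) 0.1238505208487054 0.1497603528275624
side 0.19 85 (array([ 0.5449, -0.0527]), array([15.5926, 65.9912]), 16.990991592407227) 0.20177148266836764 0.20585890677474467
side 0.206 149 (array([ 0.5493, -0.0501]), array([15.1824, 45.8049]), 31.528499603271484) 0.21854454496322062 0.22985280947776437
side 0.235 110 (array([ 0.5456, -0.0536]), array([15.418 , 45.5771]), 16.709928512573242) 0.24022240974455164 0.2483473180125551
```

```bash
python3 -c "
from plant import order
print(order.job_done())"
```

```text
the job is handed in; nothing more can be done
None
```

The job is handed in, though the hand-in returned no verdict: the setting was pressed onto the stop with about 11–12 N (estimated from the wrist force) for roughly a second, and the tweezers were left standing clamped upright on the cup with the gripper clear, at about 31 s on the clock.

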